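# Feel for the clear well of a dry-block warmer, then seat a test tube in it

## Robot

A 6-joint arm with a two-finger parallel gripper is mounted at the origin on a cart in front of the work surface, level with it; the furniture and walls round the work are solid. World frame = base frame: x ahead of the robot, y to its left, z up, the work surface at z = 0. Lengths are in m, angles in rad, forces in N, time in s.
With the tool pointing down it reaches from about 0.325 to 0.875 m from the base axis. Payload 4.4 kg.
Tool frame: the origin (TCP) lies at the very end of the fingers, on their centre line; the grasp point (between the pads) lies behind it (manip.grip_depth is the z of the grasp point in the tool frame, in m); z points along the fingers, y is the line along which they close (so a half turn about z gives the same grasp; the last joint's range is limited). The gripper opens to 85 mm and grips with 20 to 120 N. Pads are 22 mm wide; open, the fingers measure 114 mm over their backs; the gripper's body (76 mm by 85 mm) begins 54 mm behind the grasp point. The pads swing forward as they close: fully open they stand 13 mm farther back than shut.
Start: joints at [1.008, 0.207, 1.542, -0, 1.393, -0.15], TCP at [0.23, 0.527, 0.231] pointing down, gripper open.
Joint ranges: [-2.73, 2.73], [-0.86, 2.22], [0.23, 2.46], [-1.11, 4.25], [0.08, 2.63], [-2.82, 2.82]. Speed limits (rad/s): [2.79, 2.79, 3.14, 3.14, 3.14, 3.14].

## Interface

Orientations are given as a rotation vector (axis times angle).
In Python, from rig import manip gives the robot as it stands.
- The arm moves only by the tool servo_tool, never from a script. Its argument "commands" is one flat list of numbers, 7 for each row, row after row: the opening, from 0 (shut) to 1 (fully open), then the shift along the tool's x, y, z in fractions of the full range, 1 being 0.75 m, then the turn, a rotation vector about the tool's x, y, z in fractions of the full range, 1 being 180 degrees. A call has 1 to 20 rows; each row is the pose to reach, as a shift and turn from the pose commanded when the call began, along the tool's axes at that moment; what a row does not reach only later rows make up. A row lasts 1/8 s, in which the tool goes at most 62.5 mm and 10.7 degrees, less where a joint would pass 70% of its speed; a pose out of reach is approached as far as the arm can. A call with a gripper value outside its range is refused whole. The fingers move at their own pace and stop on an object; "force" is the grip in N (left out, the last holds). Time passes only in rows, so rows that repeat a pose let the fingers close. It gives the time, the measured TCP pose, the force, the opening and the grip force at its end, in the units of the state.
- manip.get_obs(): the state, without advancing time (a new reading comes with each control period).
- manip.snapshot(name): name is "scene" or "top"; returns a dict with "pixels" (400x640x3 uint8, blue, green, red), "mtx" (3x3 intrinsics, pixels), "rvec" (rotation vector, rad) and "tvec" (3), from world to camera coordinates, as OpenCV has them. Camera axes: x right, y down, z forward; pixel columns grow to the right and rows downward; lengths in m; the calibration is good to about 2 mm. A picture is of the moment at which its call begins. There is no depth.
- manip.job_done(): hands the job in; it is judged then, once.
The state is a dict: "time_s": time; "joint_pos": joint angles; "joint_vel": joint speeds; "joint_torque": joint torques, N m; "tcp_pos": TCP position; "eef_rot": TCP orientation; "ft_force": force on the tool from outside, world axes, zero at the start; "moment": the same for the moment, N m; "finger_gap": finger opening in m; "grip_force": force on a finger pad.
Only numpy, scipy, OpenCV 4.12 (cv2) and the standard library are available. Lean on these libraries where they do the work, as an engineer would, in place of code of your own. Each camera call takes 0.05 s, during which the arm holds its last target. There are 200 camera calls.

## Task

Two of the three large wells of the warming block still hold broken-off stubs deep inside and one is clear. Take the steel feeler rod from its narrow hole at the end of the block, gently feel down the wells with it until you have touched the floor of the clear one, and put the rod back upright in its narrow hole; then take the test tube from the rack and press it fully home in the clear well. Never push on the block or the rack with more than 20 N, keep rod and tube upright, and leave the bystanders alone.

Things in the scene. Friction and masses are not known exactly. Their poses are not given: they have to be found in the camera images.
- block: Dry-block warmer, fixed: bare aluminium block 56 x 200 x 70 mm (x, y, z) in a white plastic housing 78 x 224 x 60 mm, with a 40 mm deep, 38 mm high control ledge on its -x side. Origin under the block's centre. The flat top has a row along y, 50 mm apart: three upright 22 mm wells at y = +75, +25, -25 mm and one narrow 13 mm hole at y = -75 mm; all 55 mm deep.
- well_0 (a point): centre of the mouth of the well (22 mm, 2 mm chamfer) at block y = +75 mm, level with the block's top; axes as the block's. Any one of the three wells is clear: a rubber seat lies in it, its top 50 mm below the mouth; a push of about 7 N sinks it 5 mm, it stays down, and then the metal floor (55 mm) stops what was pushed.
- well_1 (a point): centre of the mouth of the well (22 mm, 2 mm chamfer) at block y = +25 mm, level with the block's top; axes as the block's. The two wells that are not clear each hold a loose dark stub of 19.6 mm diameter whose top is only 28 to 38 mm below the mouth.
- well_2 (a point): centre of the mouth of the well (22 mm, 2 mm chamfer) at block y = -25 mm, level with the block's top; axes as the block's
- park (a point): centre of the mouth of the narrow hole (13 mm, 55 mm deep, 2 mm chamfer) that holds the feeler rod, level with the block's top; axes as the block's
- rod: Steel feeler rod, 116 mm long, upright in the narrow hole at the start: shaft 10 mm in diameter over the lower 66 mm with a slightly chamfered tip, above it a round handle 20 mm in diameter, 50 mm long. Origin at the centre of the tip's flat lower end, z up along the rod. About 60 g.
- rod_tip (a point): the lower end of the feeler rod (its origin)
- rack: Wooden test-tube rack, fixed, 56 x 256 x 91 mm (x, y, z); origin at the centre of its underside. Its floor is 10 mm high; tubes stand on it, held loosely by two slotted boards (tops at 40 and 89 mm). The end uprights are 91 mm high.
- tube: The one glass test tube, 19.6 mm in diameter (a slight lip of 20 mm at the top), 131 mm long, about 30 g, upright in the rack at the start. Origin at the centre of its lower end, z up. It ends flat enough to be treated as a cylinder.
- tube_foot (a point): the lower end of the tube (its origin)
- stopper: bystander: grey rubber stopper, 34 mm wide, 24 mm high, on the worktop; origin under its centre
- small_bottle: bystander: small brown bottle with a black cap, 34 mm wide, 61 mm high; origin under its centre
- timer: bystander: bench timer, 28 x 70 x 63 mm, upright; origin under its centre

How it is judged:
On the way, in this order (a step that is already met when the one before it is completed fails the run):
1. the rod's tip has been down at the floor of the clear well (more than 46 mm below its mouth) (((z of rod_tip in the frame of well_0 below -0.046 m and horizontal distance between rod_tip and well_0 below 0.008 m) or (z of rod_tip in the frame of well_1 below -0.046 m and horizontal distance between rod_tip and well_1 below 0.008 m) or (z of rod_tip in the frame of well_2 below -0.046 m and horizontal distance between rod_tip and well_2 below 0.008 m))), for 0.1 s.
2. the rod is back in its narrow hole and the tube has been lifted out of the rack (z of rod_tip in the frame of park below -0.045 m and horizontal distance between rod_tip and park below 0.006 m and angle between rod's own z axis and vertical below 0.15 rad and height (world z) of tube above 0.06 m), for 0.1 s.
3. the tube is pressed home in the clear well (((z of tube_foot in the frame of well_0 below -0.0525 m and horizontal distance between tube_foot and well_0 below 0.006 m) or (z of tube_foot in the frame of well_1 below -0.0525 m and horizontal distance between tube_foot and well_1 below 0.006 m) or (z of tube_foot in the frame of well_2 below -0.0525 m and horizontal distance between tube_foot and well_2 below 0.006 m)) and angle between tube's own z axis and vertical below 0.12 rad), for 0.1 s.
At the end, for the whole second after the job is handed in: The tube stands upright (within 0.12 rad) in the clear well, its lower end at least 52.5 mm below the mouth and within 6 mm of the well's axis, released and at rest; the rod stands upright (within 0.15 rad) in its narrow hole, its tip at least 45 mm below the mouth, at rest (all of step 3 and z of rod_tip in the frame of park below -0.045 m and horizontal distance between rod_tip and park below 0.006 m and angle between rod's own z axis and vertical below 0.15 rad and linear speed of each of tube, rod below 0.02 m/s and contact force between tube and the fingers below 0.1 N); the robot touches nothing.
It fails at once if the block is pressed with more than 20 N (through rod, tube, stub or directly) (contact force between block and anything else above 20 N).
It fails at once if the rack is pressed with more than 20 N (through the tube or directly) (contact force between rack and anything else above 20 N).
It fails at once if the tube is tipped over (more than 0.5 rad) (angle between tube's own z axis and vertical above 0.5 rad).
It fails at once if the rod is tipped over (more than 0.5 rad) (angle between rod's own z axis and vertical above 0.5 rad).
It fails at once if a bystander is moved by more than 30 mm (distance of any of stopper, small_bottle, timer from where it was at the start of the episode above 0.03 m).
It also fails if it takes over 72 s, if anything falls off the work surface, if the arm or the gripper's body presses on something with over 40 N, if the wrist force passes 120 N, or if a joint passes its speed limit or range.

## Working session

There is one attempt and no reset: what is moved stays moved. The work goes in short steps, Python scripts to look and compute and a tool call to move; the robot and the scene stay as the last step left them, time stands still between calls to the robot, and variables do not carry over. Pictures are saved under pics/ and viewed, at most 11 in all, crops included, and the job is handed in when it is done.

Besides the shell and the picture viewer there is one more tool, called after "Call:" as name(argument=value, ...), one argument or row to a line, values as JSON. servo_tool: Moves the arm, as the interface text tells. Its arguments: {"type":"object","properties":{"commands":{"type":"array"},"force":{"type":"number"}},"required":["commands"]}

```bash
mkdir -p pics; cat > h.py <<'E'
import numpy as np, cv2
from rig import manip
def snap(n):
    s=manip.snapshot(n); return s
def ray(s,u,v,z):
    R=cv2.Rodrigues(np.array(s["rvec"],float))[0]; t=np.array(s["tvec"],float).ravel()
    d=R.T@np.linalg.inv(np.array(s["mtx"],float))@np.array([u,v,1.]); c=-R.T@t
    return c+d*(z-c[2])/d[2]
def proj(s,p):
    return cv2.projectPoints(np.array(p,float).reshape(-1,3),np.array(s["rvec"],float),np.array(s["tvec"],float),np.array(s["mtx"],float),None)[0].reshape(-1,2)
E
python3 - <<'E'
from h import *
import pickle
for n in("scene","top"):
    s=snap(n); cv2.imwrite(f"pics/{n}0.png",s["pixels"]); pickle.dump(s,open(n+"0.pkl","wb"))
    R=cv2.Rodrigues(np.array(s["rvec"],float))[0]; print(n,-R.T@np.array(s["tvec"]).ravel(),R[2],s["mtx"])
print(manip.get_obs(),manip.grip_depth)
E
```

```text
scene [ 0.2851232  -0.55113015  0.80703523] [ 0.28919227  0.58126803 -0.76058879] [[483.31460673   0.         328.3990206 ]
 [  0.         483.31460673 202.70284505]
 [  0.           0.           1.        ]]
top [ 0.40881272 -0.00149365  0.91799304] [ 0.1897651  -0.00165274 -0.98182813] [[391.22784652   0.         318.6951813 ]
 [  0.         391.22784652 197.87025191]
 [  0.           0.           1.        ]]
{'time_s': 0.1, 'joint_pos': array([ 1.00850445e+00,  2.07350469e-01,  1.54281530e+00,  1.96577923e-05,
        1.39347917e+00, -1.50482678e-01]), 'joint_vel': array([-5.28324747e-05, -4.58976216e-04, -3.67804414e-03,  6.25144483e-04,
        1.23581945e-03,  1.03613189e-03]), 'joint_torque': array([-7.79263792e-04, -3.84097266e+01, -2.92548019e+01, -1.62646015e-04,
        4.89403610e-03,  1.30634908e-05]), 'tcp_pos': array([0.22978527, 0.52635265, 0.23023096]), 'eef_rot': array([-6.42162170e-01, -3.07450985e+00,  3.00985199e-03]), 'ft_force': array([ 0.20303577,  0.32663799, -0.5332689 ]), 'moment': array([-0.03033422, -0.03855661,  0.01484156]), 'grip_force': 0.0, 'finger_gap': 0.08511287306939223} -0.0187
```

View pics/scene0.png

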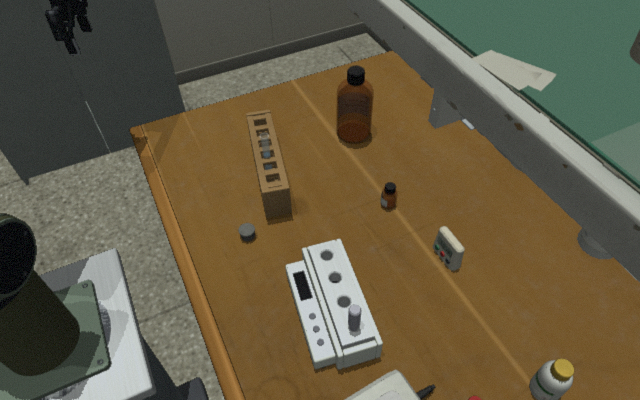

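View pics/top0.png

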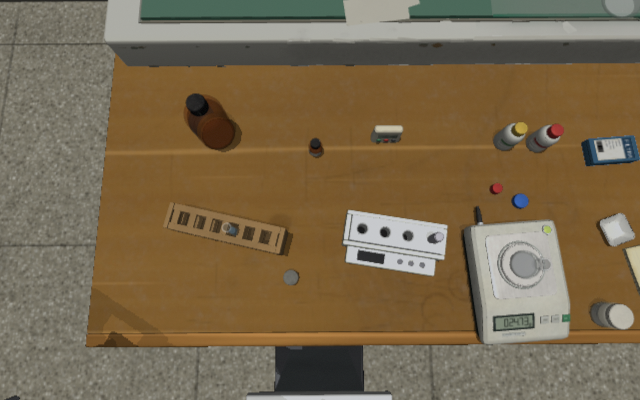

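The top view shows the wells near (362,229), (385,232) and (408,236), with the rod's handle at (438,238). The tube appears to be near (231,230) in the rack. I'll zoom in and measure.

```bash
python3 - <<'E'
from h import *
import pickle
T=pickle.load(open("top0.pkl","rb"));S=pickle.load(open("scene0.pkl","rb"))
a=cv2.resize(T["pixels"][195:265,160:290],None,fx=6,fy=6,interpolation=cv2.INTER_CUBIC)[:,:780]
b=cv2.resize(S["pixels"][105:220,240:295],None,fx=5,fy=5,interpolation=cv2.INTER_CUBIC)
cv2.imwrite("pics/racktop.png",a);cv2.imwrite("pics/rackscene.png",b)
def blobs(s,roi,thr,amin,amax,z):
    x0,y0,x1,y1=roi; g=cv2.cvtColor(s["pixels"],cv2.COLOR_BGR2GRAY)[y0:y1,x0:x1]
    g=cv2.resize(g,None,fx=4,fy=4,interpolation=cv2.INTER_LINEAR)
    n,l,st,c=cv2.connectedComponentsWithStats((g<thr).astype(np.uint8))
    for i in range(1,n):
        bx,by,w,h,A=st[i]
        if amin<A/16<amax:
            # box centre -> mouth
            u=(bx+w/2-.5)/4+x0-.375; v=(by+h/2-.5)/4+y0-.375
            print((round(u,1),round(v,1)),w/4,h/4,A/16,ray(s,u,v,z).round(4))
print("top");blobs(T,(345,212,447,250),110,30,200,.07)
print("scene");blobs(S,(305,240,380,350),110,30,250,.07)
E
```

```text
top
(np.float64(361.8), np.float64(228.4)) 10.0 9.75 73.75 [ 0.5046 -0.0961  0.07  ]
(np.float64(384.6), np.float64(231.8)) 9.75 10.0 75.4375 [ 0.4969 -0.1456  0.07  ]
(np.float64(407.4), np.float64(235.5)) 9.75 9.5 73.4375 [ 0.4885 -0.1946  0.07  ]
(np.float64(432.6), np.float64(238.0)) 11.25 10.0 63.0 [ 0.4827 -0.249   0.07  ]
scene
(np.float64(316.8), np.float64(243.0)) 24.5 7.0 87.875 [ 0.5012 -0.0665  0.07  ]
(np.float64(341.2), np.float64(300.1)) 67.0 98.75 204.4375 [ 0.4862 -0.1934  0.07  ]
(np.float64(326.2), np.float64(255.0)) 11.5 9.0 82.0 [ 0.505  -0.0987  0.07  ]
(np.float64(319.6), np.float64(304.8)) 30.25 89.5 98.4375 [ 0.4493 -0.1846  0.07  ]
(np.float64(334.5), np.float64(277.4)) 12.0 10.25 93.875 [ 0.4966 -0.148   0.07  ]
(np.float64(308.1), np.float64(287.4)) 7.25 23.75 95.5625 [ 0.4463 -0.1451  0.07  ]
(np.float64(343.5), np.float64(301.4)) 12.5 10.75 104.0625 [ 0.4885 -0.1973  0.07  ]
(np.float64(354.0), np.float64(321.8)) 12.5 20.5 198.0 [ 0.4863 -0.2385  0.07  ]
(np.float64(307.0), np.float64(341.5)) 5.0 16.0 44.125 [ 0.4022 -0.2346  0.07  ]
(np.float64(372.4), np.float64(347.0)) 14.25 5.0 38.1875 [ 0.4914 -0.2902  0.07  ]
```

View pics/racktop.png

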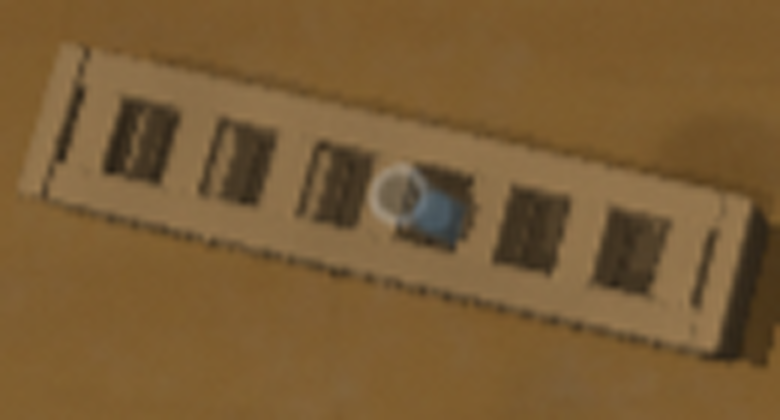

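View pics/rackscene.png

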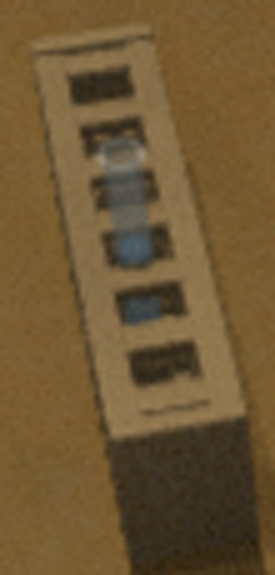

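The rack crops show the tube mouth at about (225.9,226.9) in the top view and (264.2,135.4) in the scene view. It stands in the fourth slot. Next is the rod handle in both views.

```bash
cat >> h.py <<'E'
def tri(T,S,a,b):
    P=[]
    for s in(T,S):
        R=cv2.Rodrigues(np.array(s["rvec"],float))[0]
        P.append(np.array(s["mtx"])@np.c_[R,np.array(s["tvec"]).ravel()])
    X=cv2.triangulatePoints(P[0],P[1],np.array(a,float),np.array(b,float)).ravel(); return X[:3]/X[3]
E
python3 - <<'E'
from h import *
import pickle
T=pickle.load(open("top0.pkl","rb"));S=pickle.load(open("scene0.pkl","rb"))
print("tube",tri(T,S,(225.9,226.9),(264.2,135.4)),ray(T,225.9,226.9,.141),ray(S,264.2,135.4,.141))
t=T["pixels"][210:260,340:455]; q=S["pixels"][285:345,325:385]
a=cv2.resize(T["pixels"][215:260,415:455],(400,450),interpolation=cv2.INTER_CUBIC)
b=cv2.resize(S["pixels"][300:345,335:375],(400,450),interpolation=cv2.INTER_CUBIC)
cv2.imwrite("pics/rod.png",np.hstack([a,b]))
for n,s,z in(("T",T,0),("S",S,0)):
    pr=proj(s,[[.4805,-.2441,.07],[.4805,-.2441,.131]]);print(n,pr)
# rack direction
for u,v in((160+143/6,195+140/6),(160+632/6,195+248/6)):print(ray(T,u,v,.089))
E
```

```text
tube [0.50259529 0.18281644 0.13902493] [0.5011501  0.18258618 0.141     ] [0.5027568  0.18052941 0.141     ]
T [[430.40863424 239.04740801]
 [438.92854036 236.42540778]]
S [[352.54443085 325.99077464]
 [353.8406569  308.07694496]]
[0.5262553 0.2854705 0.089    ]
[0.48675782 0.11062614 0.089     ]
```

View pics/rod.png

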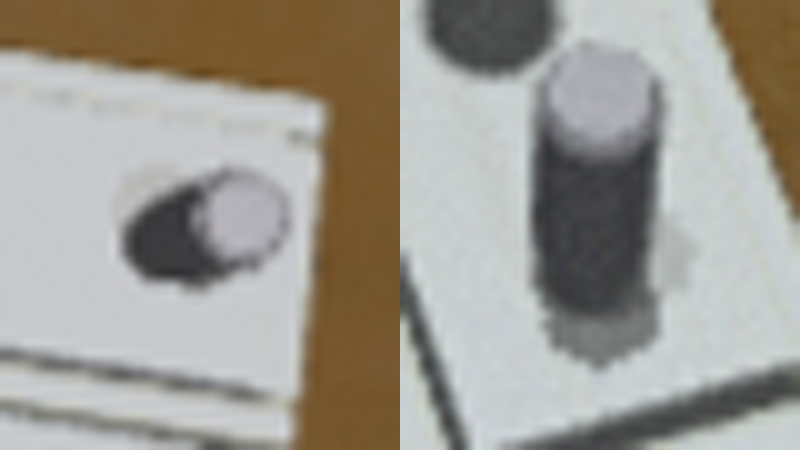

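The rod's top is near (438.6,236.0) in the top view and (354.6,309.3) in the scene view, which puts the rod at about (0.4815,-0.245). That agrees with extrapolating the row of wells. Both heights fit: the tube's mouth is near 0.14 and the rod's top near 0.131.

```bash
cat >> h.py <<'E'
from scipy.spatial.transform import Rotation as Ro
def mv(p,yaw=-0.163):
    """shift/turn in tool axes from the measured pose to p, tool down, tool y heading yaw"""
    o=manip.get_obs(); R=Ro.from_rotvec(o["eef_rot"]); 
    y=np.array([np.cos(yaw),np.sin(yaw),0]); z=np.array([0,0,-1.]); M=Ro.from_matrix(np.c_[np.cross(y,z),y,z])
    print("shift",R.inv().apply(np.array(p)-o["tcp_pos"]).round(4),"turn",(R.inv()*M).as_rotvec().round(4))
def st():
    o=manip.get_obs(); print(o["time_s"],o["tcp_pos"].round(4),o["eef_rot"].round(4),o["ft_force"].round(2),o["finger_gap"],o["grip_force"])
E
python3 - <<'E'
from h import *
import pickle
T=pickle.load(open("top0.pkl","rb"));S=pickle.load(open("scene0.pkl","rb"))
print(tri(T,S,(438.6,236.0),(354.6,309.3)),ray(T,438.6,236,.131),ray(S,354.6,309.3,.131))
mv([.4815,-.245,.2])
E
```

```text
[ 0.48169561 -0.24469836  0.12705686] [ 0.48135885 -0.24349426  0.131     ] [ 0.48053768 -0.24647218  0.131     ]
shift [-0.5394 -0.606   0.0313] turn [-1.900e-03  1.100e-03  1.322e+00]
```

The manual's scale: shifts go in shares of 0.75 m and turns go in shares of 180 degrees. Converting my numbers, -0.606 m / 0.75 = -0.808, -0.539 m / 0.75 = -0.7187, 1.322 rad / 3.1416 = 0.4208.

Call:
servo_tool(
  commands=[1,-0.7187,-0.808,0.0413,-0.0006,0.0003,0.4208,1,-0.7187,-0.808,0.0413,-0.0006,0.0003,0.4208,1,-0.7187,-0.808,0.0413,-0.0006,0.0003,0.4208,1,-0.7187,-0.808,0.0413,-0.0006,0.0003,0.4208,1,-0.7187,-0.808,0.0413,-0.0006,0.0003,0.4208,1,-0.7187,-0.808,0.0413,-0.0006,0.0003,0.4208,1,-0.7187,-0.808,0.0413,-0.0006,0.0003,0.4208,1,-0.7187,-0.808,0.0413,-0.0006,0.0003,0.4208,1,-0.7187,-0.808,0.0413,-0.0006,0.0003,0.4208,1,-0.7187,-0.808,0.0413,-0.0006,0.0003,0.4208,1,-0.7187,-0.808,0.0413,-0.0006,0.0003,0.4208,1,-0.7187,-0.808,0.0413,-0.0006,0.0003,0.4208,1,-0.7187,-0.808,0.0413,-0.0006,0.0003,0.4208,1,-0.7187,-0.808,0.0413,-0.0006,0.0003,0.4208,1,-0.7187,-0.808,0.0413,-0.0006,0.0003,0.4208,1,-0.7187,-0.808,0.0413,-0.0006,0.0003,0.4208],
  force=30,
)

```text
time_s: 2.1
tcp_pos: [0.4811, -0.2425, 0.2002]
eef_rot: [-2.392, -2.034, -0.003]
ft_force: [-0.3, 0.4, 0.7]
finger_gap: 0.0853
grip_force: 0.0
```

```bash
python3 - <<'E'
from h import *
st(); mv([.481,-.245,.088])
E
```

```text
2.1 [ 0.4811 -0.2425  0.2002] [-2.3923 -2.0341 -0.0032] [-0.25  0.38  0.7 ] 0.08532686386466888 0.0
shift [-0.0027  0.0003  0.1121] turn [ 0.0002 -0.0025  0.0015]
```

In the tool's units: 0.112 m / 0.75 = 0.1493, 0.1 m / 0.75 = 0.1333.

Call:
servo_tool(
  commands=[1,0,0,0.0667,0,0,0,1,0,0,0.1333,0,0,0,1,0,0,0.1493,0,0,0,1,0,0,0.1493,0,0,0],
)

```text
time_s: 2.6
tcp_pos: [0.4817, -0.2431, 0.0886]
eef_rot: [-2.393, -2.034, -0.003]
ft_force: [0.3, -0.6, 0.0]
finger_gap: 0.0856
grip_force: 0.0
```

```bash
python3 - <<'E'
from h import *
st(); mv([.481,-.245,.088])
s=snap("scene"); cv2.imwrite("pics/g1.png",cv2.resize(s["pixels"][220:400,230:470],(800,600)))
E
```

```text
2.6 [ 0.4817 -0.2431  0.0886] [-2.3929 -2.0339 -0.003 ] [ 0.25 -0.56  0.02] 0.08563186969783841 0.0
shift [-0.002  -0.0004  0.0005] turn [ 0.0004 -0.0022  0.0012]
```

View pics/g1.png

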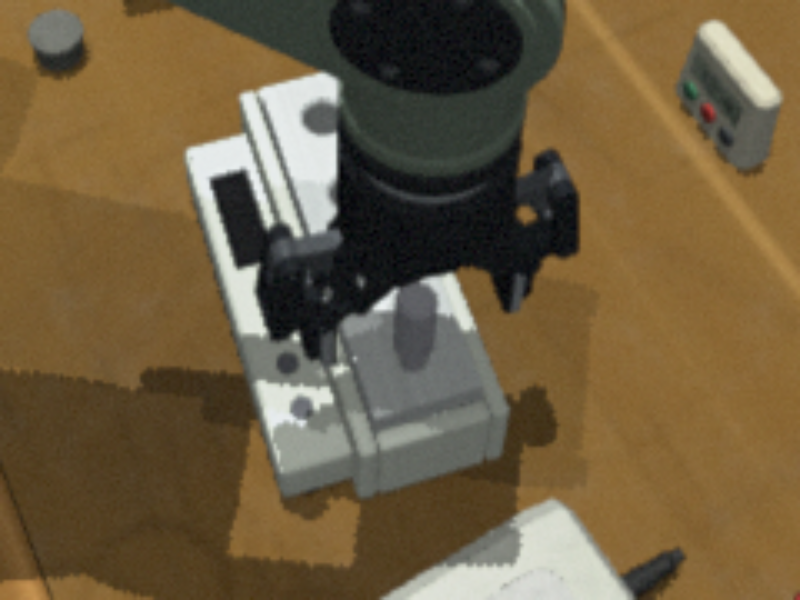

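The gripper straddles the rod, centred at about (415,330) in the crop. Closing now.

In the tool's units: -0.002 m / 0.75 = -0.0027.

Call:
servo_tool(
  commands=[0.4,-0.0027,0,0,0,0,0,0.3,-0.0027,0,0,0,0,0,0.2,-0.0027,0,0,0,0,0,0,-0.0027,0,0,0,0,0,0,-0.0027,0,0,0,0,0,0,-0.0027,0,0,0,0,0,0,-0.0027,0,0,0,0,0,0,-0.0027,0,0,0,0,0],
  force=30,
)

```text
time_s: 3.65
tcp_pos: [0.4816, -0.2462, 0.0888]
eef_rot: [2.395, 2.033, 0.003]
ft_force: [-0.6, 0.6, 6.1]
finger_gap: 0.019
grip_force: 29.4
```

```bash
python3 - <<'E'
from h import *
st(); print(manip.get_obs()["moment"])
E
```

```text
3.65 [ 0.4816 -0.2462  0.0888] [2.3947 2.0331 0.0032] [-0.64  0.59  6.15] 0.018972423196458508 29.447840005159378
[ 0.08574422  0.30326597 -0.04237236]
```

In the tool's units: -0.07 m / 0.75 = -0.0933, -0.06 m / 0.75 = -0.08.

Call:
servo_tool(
  commands=[0,-0.0027,0,-0.0133,0,0,0,0,-0.0027,0,-0.04,0,0,0,0,-0.0027,0,-0.08,0,0,0,0,-0.0027,0,-0.0933,0,0,0,0,-0.0027,0,-0.0933,0,0,0,0,-0.0027,0,-0.0933,0,0,0],
)

```text
time_s: 4.4
tcp_pos: [0.4801, -0.2474, 0.1569]
eef_rot: [-2.393, -2.031, -0.002]
ft_force: [0.8, -0.4, -1.0]
finger_gap: 0.0194
grip_force: 29.4
```

```bash
python3 - <<'E'
from h import *
st()
s=snap("scene"); cv2.imwrite("pics/g2.png",cv2.resize(s["pixels"][190:340,250:450],(800,600)))
E
```

```text
4.4 [ 0.4801 -0.2474  0.1569] [-2.3926e+00 -2.0312e+00 -2.3000e-03] [ 0.81 -0.36 -0.98] 0.019439836249100995 29.42248284816742
```

View pics/g2.png

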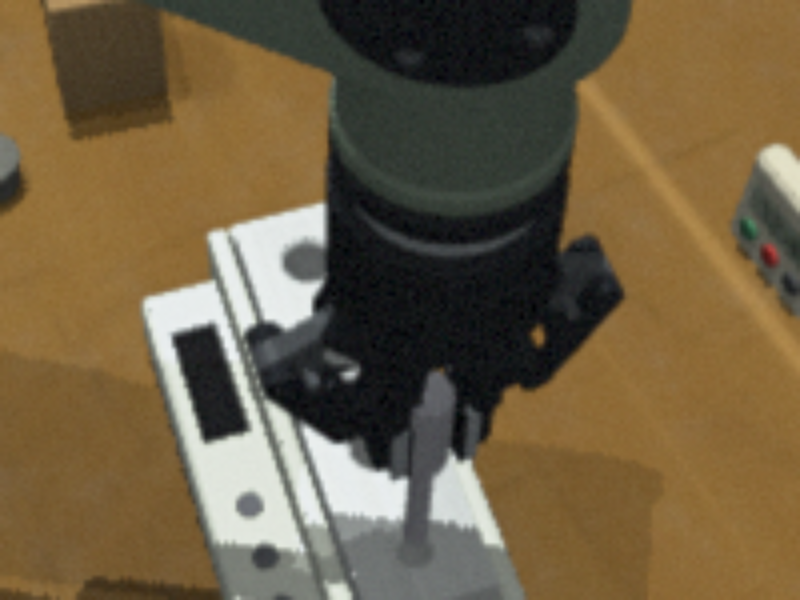

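```bash
python3 - <<'E'
from h import *
import pickle
S=pickle.load(open("scene0.pkl","rb"));T=pickle.load(open("top0.pkl","rb"))
for s,o in((S,(250,190)),(T,(0,0))):
  k=4 if o[0] else 1
  P=proj(s,[[.4801,-.2474,.083],[.4801,-.2474,.149],[.4801,-.2474,.199],[.481,-.245,.07]])
  print((P-np.array(o)+ .5)*k-.5)
E
```

```text
[[415.77340822 538.00077947]
 [421.78390432 458.29913331]
 [426.91502075 390.25842247]
 [413.79507794 546.75994649]]
[[433.68091427 238.69874471]
 [443.38764098 235.76698312]
 [451.90465962 233.19455383]
 [430.81035802 238.81342454]]
```

The rod is held nearly upright, about 2° off by the picture, with its shaft running from (430,465) to (415,550). Moving over well_2 and down to 26 mm depth.

In the tool's units: 0.051 m / 0.75 = 0.068, 0.001 m / 0.75 = 0.0013.

Call:
servo_tool(
  commands=[0,0.0333,0.0013,0,0,0,0,0,0.068,0.0013,0,0,0,0,0,0.068,0.0013,0,0,0,0,0,0.068,0.0013,0,0,0,0,0,0.068,0.0013,0.0093,0,0,0,0,0.068,0.0013,0.0187,0,0,0,0,0.068,0.0013,0.0267,0,0,0,0,0.068,0.0013,0.0347,0,0,0,0,0.068,0.0013,0.04,0,0,0,0,0.068,0.0013,0.0453,0,0,0,0,0.068,0.0013,0.0493,0,0,0,0,0.068,0.0013,0.0493,0,0,0],
  force=20,
)

```text
time_s: 5.95
tcp_pos: [0.4901, -0.1977, 0.1212]
eef_rot: [-2.394, -2.033, -0.003]
ft_force: [-0.7, -0.4, -0.0]
finger_gap: 0.0191
grip_force: 29.4
```

In the tool's units: 0.005 m / 0.75 = 0.0067, 0.004 m / 0.75 = 0.0053.

Call:
servo_tool(
  commands=[0,0,0,0.0027,0,0,0,0,0,0,0.0053,0,0,0,0,0,0,0.0067,0,0,0,0,0,0,0.0067,0,0,0],
)

```text
time_s: 6.45
tcp_pos: [0.4902, -0.1978, 0.1163]
eef_rot: [-2.394, -2.033, -0.003]
ft_force: [-0.8, 0.5, -0.6]
finger_gap: 0.019
grip_force: 29.4
```

In the tool's units: 0.002 m / 0.75 = 0.0027.

Call:
servo_tool(
  commands=[0,0,0,0.0027,0,0,0,0,0,0,0.0027,0,0,0],
)

```text
time_s: 6.7
tcp_pos: [0.4901, -0.1977, 0.1142]
eef_rot: [-2.394, -2.033, -0.003]
ft_force: [-0.0, -0.8, 0.1]
finger_gap: 0.0192
grip_force: 29.4
```

In the tool's units: 0.002 m / 0.75 = 0.0027, 0.001 m / 0.75 = 0.0013.

Call:
servo_tool(
  commands=[0,0,0,0.0013,0,0,0,0,0,0,0.0027,0,0,0],
)

```text
time_s: 6.95
tcp_pos: [0.4903, -0.1978, 0.1124]
eef_rot: [-2.395, -2.033, -0.003]
ft_force: [0.8, -0.8, -1.4]
finger_gap: 0.0191
grip_force: 29.4
```

In the tool's units: 0.002 m / 0.75 = 0.0027, 0.001 m / 0.75 = 0.0013.

Call:
servo_tool(
  commands=[0,0,0,0.0013,0,0,0,0,0,0,0.0027,0,0,0],
)

```text
time_s: 7.2
tcp_pos: [0.4903, -0.1978, 0.1103]
eef_rot: [-2.395, -2.033, -0.003]
ft_force: [0.5, 0.0, -0.9]
finger_gap: 0.0192
grip_force: 29.4
```

In the tool's units: 0.002 m / 0.75 = 0.0027, 0.001 m / 0.75 = 0.0013.

Call:
servo_tool(
  commands=[0,0,0,0.0013,0,0,0,0,0,0,0.0027,0,0,0],
)

```text
time_s: 7.45
tcp_pos: [0.4903, -0.1978, 0.1083]
eef_rot: [-2.394, -2.033, -0.003]
ft_force: [-0.0, 0.4, 0.4]
finger_gap: 0.0193
grip_force: 29.4
```

In the tool's units: 0.002 m / 0.75 = 0.0027, 0.001 m / 0.75 = 0.0013.

Call:
servo_tool(
  commands=[0,0,0,0.0013,0,0,0,0,0,0,0.0027,0,0,0],
)

```text
time_s: 7.7
tcp_pos: [0.4903, -0.1978, 0.1063]
eef_rot: [-2.395, -2.033, -0.003]
ft_force: [0.5, -0.0, -1.2]
finger_gap: 0.019
grip_force: 29.4
```

In the tool's units: 0.002 m / 0.75 = 0.0027, 0.001 m / 0.75 = 0.0013.

Call:
servo_tool(
  commands=[0,0,0,0.0013,0,0,0,0,0,0,0.0027,0,0,0],
)

```text
time_s: 7.95
tcp_pos: [0.4903, -0.1978, 0.1043]
eef_rot: [-2.395, -2.033, -0.003]
ft_force: [-0.5, 0.1, -0.6]
finger_gap: 0.0191
grip_force: 29.4
```

In the tool's units: 0.002 m / 0.75 = 0.0027, 0.001 m / 0.75 = 0.0013.

Call:
servo_tool(
  commands=[0,0,0,0.0013,0,0,0,0,0,0,0.0027,0,0,0],
)

```text
time_s: 8.2
tcp_pos: [0.4903, -0.1978, 0.1023]
eef_rot: [-2.394, -2.033, -0.003]
ft_force: [0.6, 0.3, 0.2]
finger_gap: 0.0191
grip_force: 29.4
```

Past 41 mm with no contact, so well_2 looks clear. Next I go down to the seat.

Call:
servo_tool(
  commands=[0,0,0,0.002,0,0,0,0,0,0,0.004,0,0,0,0,0,0,0.006,0,0,0,0,0,0,0.008,0,0,0,0,0,0,0.008,0,0,0],
)

```text
time_s: 8.82
tcp_pos: [0.4902, -0.1977, 0.0962]
eef_rot: [-2.394, -2.033, -0.003]
ft_force: [0.4, -0.5, -0.9]
finger_gap: 0.0193
grip_force: 29.4
```

In the tool's units: 0.002 m / 0.75 = 0.0027, 0.001 m / 0.75 = 0.0013.

Call:
servo_tool(
  commands=[0,0,0,0.0013,0,0,0,0,0,0,0.0027,0,0,0,0,0,0,0.0027,0,0,0],
)

```text
time_s: 9.2
tcp_pos: [0.4902, -0.1977, 0.0943]
eef_rot: [-2.394, -2.033, -0.003]
ft_force: [-0.6, 0.5, -1.6]
finger_gap: 0.0193
grip_force: 29.4
```

In the tool's units: 0.002 m / 0.75 = 0.0027, 0.001 m / 0.75 = 0.0013.

Call:
servo_tool(
  commands=[0,0,0,0.0013,0,0,0,0,0,0,0.0027,0,0,0,0,0,0,0.0027,0,0,0],
)

```text
time_s: 9.57
tcp_pos: [0.4906, -0.198, 0.0934]
eef_rot: [2.395, 2.033, 0.003]
ft_force: [-1.0, 1.3, 5.3]
finger_gap: 0.019
grip_force: 30.2
```

Contact at 50 mm with about 5 N, which is the rubber seat, so well_2 is the clear one. Lifting and returning over the narrow hole.

In the tool's units: -0.067 m / 0.75 = -0.0893, -0.05 m / 0.75 = -0.0667.

Call:
servo_tool(
  commands=[0,0,0,-0.0133,0,0,0,0,0,0,-0.04,0,0,0,0,0,0,-0.08,0,0,0,0,0,0,-0.0893,0,0,0,0,0,0,-0.0893,0,0,0,0,-0.0333,-0.0013,-0.0893,0,0,0,0,-0.0667,-0.0013,-0.0893,0,0,0,0,-0.0667,-0.0013,-0.0893,0,0,0,0,-0.0667,-0.0013,-0.0893,0,0,0,0,-0.0667,-0.0013,-0.084,0,0,0,0,-0.0667,-0.0013,-0.084,0,0,0],
)

```text
time_s: 10.95
tcp_pos: [0.4808, -0.2461, 0.1545]
eef_rot: [-2.392, -2.033, -0.003]
ft_force: [0.8, -0.2, -0.3]
finger_gap: 0.0196
grip_force: 29.4
```

```bash
python3 - <<'E'
from h import *
st()
a=snap("scene"); b=snap("top")
A=cv2.resize(a["pixels"][280:340,330:370],(400,600),interpolation=cv2.INTER_CUBIC)
B=cv2.resize(b["pixels"][200:260,410:450],(400,600),interpolation=cv2.INTER_CUBIC)
cv2.imwrite("pics/p1.png",np.hstack([A,B]))
E
```

```text
10.95 [ 0.4808 -0.2461  0.1545] [-2.3924 -2.033  -0.0027] [ 0.81 -0.22 -0.26] 0.019550617816148738 29.448560625314713
```

View pics/p1.png

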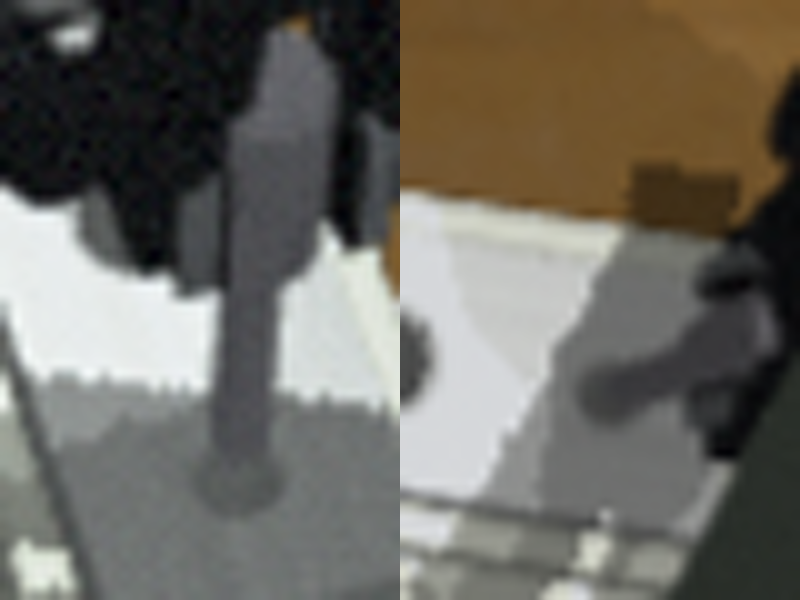

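The tip at crop (241,455) sits over the hole at (240,480), and the top view agrees at (605,395). Lowering gently.

In the tool's units: 0.013 m / 0.75 = 0.0173, 0.012 m / 0.75 = 0.016.

Call:
servo_tool(
  commands=[0,0,0,0.0067,0,0,0,0,0,0,0.0133,0,0,0,0,0,0,0.016,0,0,0,0,0,0,0.0173,0,0,0,0,0,0,0.0173,0,0,0],
)

```text
time_s: 11.68
tcp_pos: [0.4811, -0.247, 0.1422]
eef_rot: [-2.394, -2.033, -0.003]
ft_force: [0.6, 0.3, -0.4]
finger_gap: 0.0193
grip_force: 29.4
```

In the tool's units: 0.003 m / 0.75 = 0.004, 0.002 m / 0.75 = 0.0027.

Call:
servo_tool(
  commands=[0,0,0,0.0013,0,0,0,0,0,0,0.0027,0,0,0,0,0,0,0.004,0,0,0,0,0,0,0.004,0,0,0],
)

```text
time_s: 12.18
tcp_pos: [0.4811, -0.2469, 0.1391]
eef_rot: [-2.394, -2.033, -0.003]
ft_force: [-0.1, 0.1, -0.1]
finger_gap: 0.0194
grip_force: 29.4
```

In the tool's units: 0.003 m / 0.75 = 0.004, 0.002 m / 0.75 = 0.0027.

Call:
servo_tool(
  commands=[0,0,0,0.0013,0,0,0,0,0,0,0.0027,0,0,0,0,0,0,0.004,0,0,0,0,0,0,0.004,0,0,0],
)

```text
time_s: 12.68
tcp_pos: [0.481, -0.2469, 0.1361]
eef_rot: [-2.394, -2.033, -0.003]
ft_force: [-0.1, -0.1, -0.1]
finger_gap: 0.0195
grip_force: 29.4
```

Free, and 8 mm into the hole. I'll continue to about 3 mm above the floor.

In the tool's units: 0.018 m / 0.75 = 0.024, 0.016 m / 0.75 = 0.0213.

Call:
servo_tool(
  commands=[0,0,0,0.0053,0,0,0,0,0,0,0.0107,0,0,0,0,0,0,0.016,0,0,0,0,0,0,0.0213,0,0,0,0,0,0,0.024,0,0,0,0,0,0,0.024,0,0,0],
)

```text
time_s: 13.42
tcp_pos: [0.481, -0.2469, 0.118]
eef_rot: [-2.394, -2.033, -0.003]
ft_force: [-0.2, -0.6, -0.0]
finger_gap: 0.019
grip_force: 29.4
```

In the tool's units: 0.027 m / 0.75 = 0.036, 0.024 m / 0.75 = 0.032.

Call:
servo_tool(
  commands=[0,0,0,0.0053,0,0,0,0,0,0,0.0107,0,0,0,0,0,0,0.016,0,0,0,0,0,0,0.0213,0,0,0,0,0,0,0.0267,0,0,0,0,0,0,0.032,0,0,0,0,0,0,0.036,0,0,0,0,0,0,0.036,0,0,0],
)

```text
time_s: 14.42
tcp_pos: [0.481, -0.2468, 0.091]
eef_rot: [-2.394, -2.032, -0.003]
ft_force: [-0.4, -0.5, -0.8]
finger_gap: 0.0192
grip_force: 29.4
```

The rod is 53 mm down and free of force. I release it, open, and rise.

In the tool's units: -0.11 m / 0.75 = -0.1467, -0.06 m / 0.75 = -0.08.

Call:
servo_tool(
  commands=[0.4,0,0,0,0,0,0,0.7,0,0,0,0,0,0,1,0,0,0,0,0,0,1,0,0,0,0,0,0,1,0,0,-0.0267,0,0,0,1,0,0,-0.08,0,0,0,1,0,0,-0.1467,0,0,0,1,0,0,-0.1467,0,0,0],
)

```text
time_s: 15.42
tcp_pos: [0.4841, -0.2493, 0.2068]
eef_rot: [2.387, 2.027, 0.007]
ft_force: [0.5, -0.3, 0.3]
finger_gap: 0.085
grip_force: 0.0
```

```bash
python3 - <<'E'
from h import *
st(); mv([.502,.1815,.2])
E
```

```text
15.425 [ 0.4841 -0.2493  0.2068] [2.3868 2.0266 0.0072] [ 0.45 -0.32  0.31] 0.08496763499723949 0.0
shift [ 0.428  -0.0523  0.0048] turn [0.011  0.0032 0.0001]
```

In the tool's units: 0.426 m / 0.75 = 0.568, -0.049 m / 0.75 = -0.0653.

Call:
servo_tool(
  commands=[1,0.568,-0.0653,0,0,0,0,1,0.568,-0.0653,0,0,0,0,1,0.568,-0.0653,0,0,0,0,1,0.568,-0.0653,0,0,0,0,1,0.568,-0.0653,0,0,0,0,1,0.568,-0.0653,0,0,0,0,1,0.568,-0.0653,0,0,0,0,1,0.568,-0.0653,0,0,0,0,1,0.568,-0.0653,0,0,0,0,1,0.568,-0.0653,0,0,0,0,1,0.568,-0.0653,0,0,0,0],
)

```text
time_s: 16.8
tcp_pos: [0.502, 0.1799, 0.2019]
eef_rot: [-2.397, -2.03, -0.003]
ft_force: [0.1, -0.9, 0.3]
finger_gap: 0.0852
grip_force: 0.0
```

```bash
python3 - <<'E'
from h import *
st(); mv([.502,.1815,.107])
b=snap("top"); a=snap("scene")
import pickle; pickle.dump((a,b),open("r.pkl","wb"))
# tube top ring vs open gripper; and rod check
A=cv2.resize(a["pixels"][80:200,210:330],(400,400),interpolation=cv2.INTER_CUBIC)
B=cv2.resize(a["pixels"][280:340,325:385],(400,400),interpolation=cv2.INTER_CUBIC)
cv2.imwrite("pics/t1.png",np.hstack([A,B]))
E
```

```text
16.8 [0.502  0.1799 0.2019] [-2.3968 -2.0302 -0.0027] [ 0.08 -0.93  0.28] 0.0852373056814037 0.0
shift [ 0.0014 -0.0003  0.0949] turn [ 0.0007 -0.0017 -0.0022]
```

View pics/t1.png

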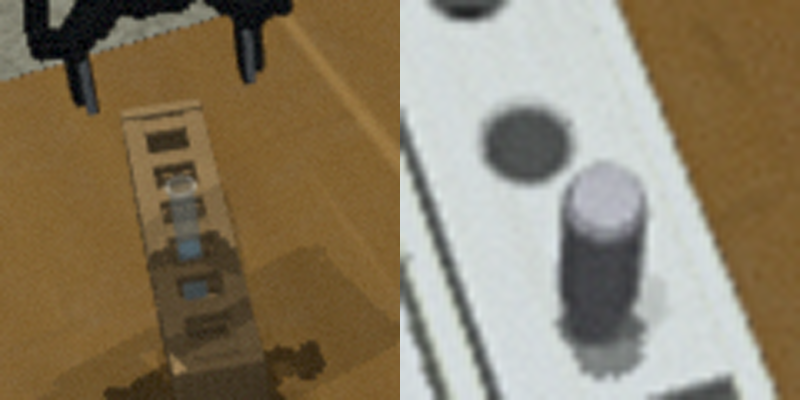

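The rod stands upright in its hole, with its top at crop (605,205). The tube's mouth at (181,184) lies between the fingers. Descending and gripping.

In the tool's units: 0.095 m / 0.75 = 0.1267, 0.08 m / 0.75 = 0.1067.

Call:
servo_tool(
  commands=[1,0.0013,0,0.0533,0,0,0,1,0.0013,0,0.1067,0,0,0,1,0.0013,0,0.1267,0,0,0,1,0.0013,0,0.1267,0,0,0,0.4,0.0013,0,0.1267,0,0,0,0.3,0.0013,0,0.1267,0,0,0,0.2,0.0013,0,0.1267,0,0,0,0,0.0013,0,0.1267,0,0,0,0,0.0013,0,0.1267,0,0,0,0,0.0013,0,0.1267,0,0,0,0,0.0013,0,0.1267,0,0,0,0,0.0013,0,0.1267,0,0,0],
  force=25,
)

```text
time_s: 18.4
tcp_pos: [0.5025, 0.1825, 0.1078]
eef_rot: [-2.395, -2.033, -0.005]
ft_force: [-2.0, -0.1, 6.6]
finger_gap: 0.0189
grip_force: 25.2
```

```bash
python3 - <<'E'
from h import *
st()
E
```

```text
18.4 [0.5025 0.1825 0.1078] [-2.3948 -2.0331 -0.0046] [-2.04 -0.07  6.57] 0.01894922874806007 25.185019969940186
```

Gripped, with the tube on the rack floor when TCP z is 0.1078. Lifting straight up.

In the tool's units: -0.105 m / 0.75 = -0.14, -0.005 m / 0.75 = -0.0067.

Call:
servo_tool(
  commands=[0,0,0,-0.0067,0,0,0,0,0,0,-0.0267,0,0,0,0,0,0,-0.0667,0,0,0,0,0,0,-0.12,0,0,0,0,0,0,-0.14,0,0,0,0,0,0,-0.14,0,0,0,0,0,0,-0.14,0,0,0],
)

```text
time_s: 19.27
tcp_pos: [0.5008, 0.1819, 0.2103]
eef_rot: [-2.393, -2.032, 0.001]
ft_force: [-0.2, -0.8, -1.2]
finger_gap: 0.0188
grip_force: 24.6
```

```bash
python3 - <<'E'
from h import *
st(); mv([.489,-.197,.208])
E
```

```text
19.275 [0.5008 0.1819 0.2103] [-2.3934e+00 -2.0318e+00  1.2000e-03] [-0.19 -0.8  -1.19] 0.018832156904571427 24.627157151699066
shift [-0.3758  0.0499  0.0019] turn [-0.0021 -0.0008 -0.0001]
```

In the tool's units: -0.376 m / 0.75 = -0.5013, -0.36 m / 0.75 = -0.48.

Call:
servo_tool(
  commands=[0,-0.04,0.0053,0,0,0,0,0,-0.1067,0.0147,0,0,0,0,0,-0.1733,0.0227,0,0,0,0,0,-0.24,0.032,0,0,0,0,0,-0.3067,0.0413,0,0,0,0,0,-0.3733,0.0493,0,0,0,0,0,-0.44,0.0587,0,0,0,0,0,-0.48,0.064,0,0,0,0,0,-0.5013,0.0667,0,0,0,0,0,-0.5013,0.0667,0,0,0,0,0,-0.5013,0.0667,0,0,0,0,0,-0.5013,0.0667,0.0267,0,0,0,0,-0.5013,0.0667,0.04,0,0,0,0,-0.5013,0.0667,0.04,0,0,0],
)

```text
time_s: 21.02
tcp_pos: [0.4897, -0.1956, 0.1803]
eef_rot: [-2.391, -2.033, -0.002]
ft_force: [-0.4, -0.1, 0.2]
finger_gap: 0.0191
grip_force: 24.6
```

```bash
python3 - <<'E'
from h import *
st(); mv([.489,-.197,.18])
a=snap("scene"); b=snap("top")
P=proj(a,[[.489,-.197,.07],[.489,-.197,.082]]);Q=proj(b,[[.489,-.197,.07],[.489,-.197,.082]]);print(P,Q)
A=cv2.resize(a["pixels"][255:315,320:360],(400,600),interpolation=cv2.INTER_CUBIC)
B=cv2.resize(b["pixels"][205:265,390:430],(400,600),interpolation=cv2.INTER_CUBIC)
cv2.imwrite("pics/w1.png",np.hstack([A,B]))
E
```

```text
21.025 [ 0.4897 -0.1956  0.1803] [-2.3913e+00 -2.0328e+00 -2.1000e-03] [-0.36 -0.06  0.23] 0.019122750771729327 24.627040922641754
shift [-0.0015 -0.0005  0.0003] turn [-0.0014 -0.0029  0.0013]
[[343.6834487  301.12851721]
 [343.81840086 297.61619676]] [[408.45620277 235.2519855 ]
 [409.72350637 234.71333204]]
```

View pics/w1.png

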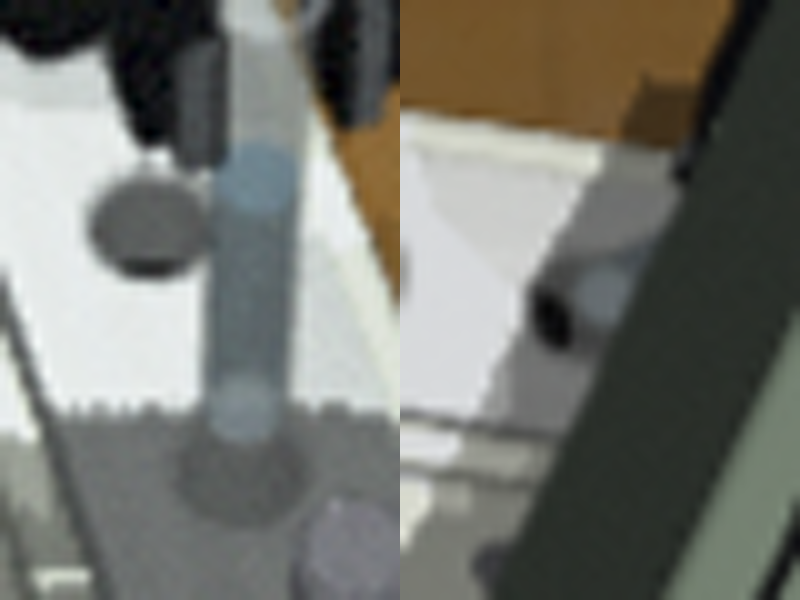

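The scene crop shows the well centred near (243,472) and the tube foot just above and behind it at (243,410). The top view agrees to about 1 mm. Lowering close to the mouth, then feeling.

In the tool's units: 0.011 m / 0.75 = 0.0147, 0.008 m / 0.75 = 0.0107.

Call:
servo_tool(
  commands=[0,0,0,0.0053,0,0,0,0,0,0,0.0107,0,0,0,0,0,0,0.0147,0,0,0,0,0,0,0.0147,0,0,0],
)

```text
time_s: 21.62
tcp_pos: [0.4901, -0.1968, 0.17]
eef_rot: [-2.394, -2.032, -0.003]
ft_force: [-0.6, 0.4, 0.6]
finger_gap: 0.0192
grip_force: 24.6
```

```bash
python3 - <<'E'
from h import *
st(); mv([.489,-.197,.169])
E
```

```text
21.625 [ 0.4901 -0.1968  0.17  ] [-2.394  -2.0322 -0.0027] [-0.55  0.38  0.62] 0.019151162890946614 24.627566635608673
shift [-0.0004 -0.001   0.001 ] turn [ 0.0001 -0.0022 -0.0001]
```

In the tool's units: 0.003 m / 0.75 = 0.004, -0.001 m / 0.75 = -0.0013.

Call:
servo_tool(
  commands=[0,0,-0.0013,0,0,0,0,0,0,-0.0013,0.0013,0,0,0,0,0,-0.0013,0.0027,0,0,0,0,0,-0.0013,0.004,0,0,0,0,0,-0.0013,0.004,0,0,0],
)

```text
time_s: 22.25
tcp_pos: [0.4893, -0.1967, 0.1672]
eef_rot: [-2.394, -2.033, -0.003]
ft_force: [0.6, 0.8, -0.8]
finger_gap: 0.0189
grip_force: 24.6
```

In the tool's units: 0.002 m / 0.75 = 0.0027, 0.001 m / 0.75 = 0.0013.

Call:
servo_tool(
  commands=[0,0,0,0.0013,0,0,0,0,0,0,0.0027,0,0,0,0,0,0,0.0027,0,0,0],
)

```text
time_s: 22.62
tcp_pos: [0.4893, -0.1967, 0.1652]
eef_rot: [-2.394, -2.033, -0.003]
ft_force: [-0.5, -0.5, -0.7]
finger_gap: 0.019
grip_force: 24.6
```

Foot nominally 2.6 mm below the mouth with no force. Going on.

In the tool's units: 0.003 m / 0.75 = 0.004, 0.002 m / 0.75 = 0.0027.

Call:
servo_tool(
  commands=[0,0,0,0.0013,0,0,0,0,0,0,0.0027,0,0,0,0,0,0,0.004,0,0,0,0,0,0,0.004,0,0,0],
)

```text
time_s: 23.12
tcp_pos: [0.4893, -0.1967, 0.1622]
eef_rot: [-2.394, -2.033, -0.003]
ft_force: [-0.4, -0.2, -0.6]
finger_gap: 0.0188
grip_force: 24.6
```

In the tool's units: 0.003 m / 0.75 = 0.004, 0.002 m / 0.75 = 0.0027.

Call:
servo_tool(
  commands=[0,0,0,0.0013,0,0,0,0,0,0,0.0027,0,0,0,0,0,0,0.004,0,0,0,0,0,0,0.004,0,0,0],
)

```text
time_s: 23.62
tcp_pos: [0.4893, -0.1967, 0.1592]
eef_rot: [-2.394, -2.033, -0.003]
ft_force: [0.1, -0.8, -0.0]
finger_gap: 0.0188
grip_force: 24.6
```

In the tool's units: 0.0045 m / 0.75 = 0.006, 0.003 m / 0.75 = 0.004.

Call:
servo_tool(
  commands=[0,0,0,0.002,0,0,0,0,0,0,0.004,0,0,0,0,0,0,0.006,0,0,0,0,0,0,0.006,0,0,0],
)

```text
time_s: 24.12
tcp_pos: [0.4892, -0.1967, 0.1547]
eef_rot: [-2.394, -2.033, -0.003]
ft_force: [0.5, -0.6, 0.4]
finger_gap: 0.019
grip_force: 24.6
```

In the tool's units: 0.01 m / 0.75 = 0.0133, 0.008 m / 0.75 = 0.0107.

Call:
servo_tool(
  commands=[0,0,0,0.0027,0,0,0,0,0,0,0.0053,0,0,0,0,0,0,0.008,0,0,0,0,0,0,0.0107,0,0,0,0,0,0,0.0133,0,0,0,0,0,0,0.0133,0,0,0],
)

```text
time_s: 24.88
tcp_pos: [0.4893, -0.1967, 0.1447]
eef_rot: [-2.394, -2.033, -0.003]
ft_force: [-0.2, -0.5, -0.2]
finger_gap: 0.0188
grip_force: 24.6
```

In the tool's units: 0.024 m / 0.75 = 0.032, 0.003 m / 0.75 = 0.004.

Call:
servo_tool(
  commands=[0,0,0,0.004,0,0,0,0,0,0,0.008,0,0,0,0,0,0,0.012,0,0,0,0,0,0,0.016,0,0,0,0,0,0,0.02,0,0,0,0,0,0,0.024,0,0,0,0,0,0,0.028,0,0,0,0,0,0,0.032,0,0,0,0,0,0,0.032,0,0,0],
)

```text
time_s: 26.0
tcp_pos: [0.4892, -0.1966, 0.1205]
eef_rot: [-2.394, -2.033, -0.003]
ft_force: [-0.3, -0.5, -0.3]
finger_gap: 0.0185
grip_force: 24.6
```

Depth 47 mm. Now onto the seat.

In the tool's units: 0.0035 m / 0.75 = 0.0047, 0.003 m / 0.75 = 0.004.

Call:
servo_tool(
  commands=[0,0,0,0.0013,0,0,0,0,0,0,0.0027,0,0,0,0,0,0,0.004,0,0,0,0,0,0,0.0047,0,0,0,0,0,0,0.0047,0,0,0],
)

```text
time_s: 26.62
tcp_pos: [0.4894, -0.1967, 0.1174]
eef_rot: [-2.395, -2.033, -0.003]
ft_force: [0.1, 0.2, 0.6]
finger_gap: 0.0187
grip_force: 24.8
```

In the tool's units: 0.001 m / 0.75 = 0.0013, 0.0005 m / 0.75 = 0.0007.

Call:
servo_tool(
  commands=[0,0,0,0.0007,0,0,0,0,0,0,0.0013,0,0,0,0,0,0,0.0013,0,0,0],
)

```text
time_s: 27.0
tcp_pos: [0.4896, -0.1968, 0.1174]
eef_rot: [-2.395, -2.033, -0.003]
ft_force: [-2.9, 1.6, 5.7]
finger_gap: 0.0192
grip_force: 25.4
```

In the tool's units: 0.001 m / 0.75 = 0.0013, 0.0005 m / 0.75 = 0.0007.

Call:
servo_tool(
  commands=[0,0,0,0.0007,0,0,0,0,0,0,0.0013,0,0,0,0,0,0,0.0013,0,0,0],
)

```text
time_s: 27.38
tcp_pos: [0.4897, -0.1967, 0.1167]
eef_rot: [2.395, 2.033, 0.003]
ft_force: [-2.5, 1.9, 8.4]
finger_gap: 0.0187
grip_force: 25.7
```

In the tool's units: 0.0015 m / 0.75 = 0.002, 0.001 m / 0.75 = 0.0013.

Call:
servo_tool(
  commands=[0,0,0,0.0007,0,0,0,0,0,0,0.0013,0,0,0,0,0,0,0.002,0,0,0,0,0,0,0.002,0,0,0],
)

```text
time_s: 27.88
tcp_pos: [0.4898, -0.1967, 0.1153]
eef_rot: [2.395, 2.033, 0.004]
ft_force: [-2.5, 1.8, 8.2]
finger_gap: 0.019
grip_force: 25.8
```

In the tool's units: 0.0015 m / 0.75 = 0.002, 0.001 m / 0.75 = 0.0013.

Call:
servo_tool(
  commands=[0,0,0,0.0007,0,0,0,0,0,0,0.0013,0,0,0,0,0,0,0.002,0,0,0,0,0,0,0.002,0,0,0],
)

```text
time_s: 28.38
tcp_pos: [0.4898, -0.1967, 0.1138]
eef_rot: [2.395, 2.033, 0.004]
ft_force: [-2.8, 1.8, 8.4]
finger_gap: 0.0189
grip_force: 25.8
```

In the tool's units: 0.001 m / 0.75 = 0.0013, 0.0005 m / 0.75 = 0.0007.

Call:
servo_tool(
  commands=[0,0,0,0.0007,0,0,0,0,0,0,0.0013,0,0,0,0,0,0,0.0013,0,0,0],
)

```text
time_s: 28.75
tcp_pos: [0.4898, -0.1967, 0.1128]
eef_rot: [2.395, 2.033, 0.004]
ft_force: [-1.3, 2.3, 8.7]
finger_gap: 0.0188
grip_force: 25.8
```

In the tool's units: 0.001 m / 0.75 = 0.0013, 0.0005 m / 0.75 = 0.0007.

Call:
servo_tool(
  commands=[0,0,0,0.0007,0,0,0,0,0,0,0.0013,0,0,0,0,0,0,0.0013,0,0,0],
)

```text
time_s: 29.12
tcp_pos: [0.4899, -0.1968, 0.1127]
eef_rot: [2.395, 2.033, 0.004]
ft_force: [-5.3, 2.6, 14.4]
finger_gap: 0.019
grip_force: 26.4
```

The force jumped to 14 N with no further travel, so the tube is on the metal floor. Easing off, releasing and rising.

In the tool's units: -0.11 m / 0.75 = -0.1467, -0.07 m / 0.75 = -0.0933.

Call:
servo_tool(
  commands=[0,0,0,-0.0013,0,0,0,0,0,0,-0.0027,0,0,0,0.4,0,0,-0.0027,0,0,0,0.7,0,0,-0.0027,0,0,0,1,0,0,-0.0027,0,0,0,1,0,0,-0.0027,0,0,0,1,0,0,-0.04,0,0,0,1,0,0,-0.0933,0,0,0,1,0,0,-0.1467,0,0,0,1,0,0,-0.1467,0,0,0,1,0,0,-0.1467,0,0,0],
)

```text
time_s: 30.5
tcp_pos: [0.4889, -0.1966, 0.2197]
eef_rot: [-2.394, -2.032, -0.003]
ft_force: [0.1, -0.4, -0.9]
finger_gap: 0.0854
grip_force: 0.0
```

```bash
python3 - <<'E'
from h import *
st()
a=snap("scene"); 
k=(6,8)
P=proj(a,[[.4893,-.1967,.146],[.4893,-.1967,.07],[.481,-.2468,.131]]); print((P-[310,240])*6)
cv2.imwrite("pics/f.png",cv2.resize(a["pixels"][240:340,310:400],None,fx=6,fy=6,interpolation=cv2.INTER_CUBIC))
E
```

```text
30.5 [ 0.4889 -0.1966  0.2197] [-2.3938 -2.0322 -0.0026] [ 0.06 -0.41 -0.93] 0.08535117803639942 0.0
[[208.02173704 223.52686412]
 [202.53732507 365.50615957]
 [269.78551375 416.08999683]]
```

View pics/f.png

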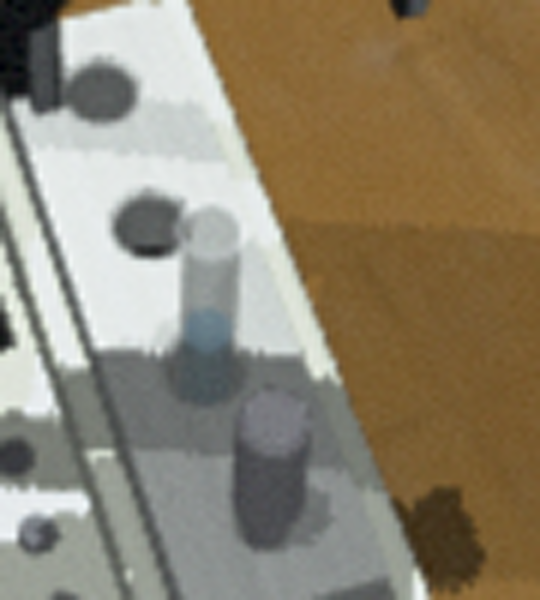

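The tube stands upright in well_2 with its mouth at (212,233), against (208,224) predicted for fully seated. The rod is upright at (273,420). Handing in.

```bash
python3 -c "
from h import *
print(manip.job_done())"
```

```text
the job is handed in; nothing more can be done
None
```

The job is handed in, with no verdict returned: well_2 (block y = -25 mm) was the clear one (wells 0 and 1 not probed), the rod is back upright in its narrow hole, and the tube is pressed onto the metal floor of well_2 and released (peak reading 14.4 N, about 30.5 s used).

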